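# Crack open a heavy plaster mould with its lever

## Task

First push the yellow safety chock by its post straight out, away from the mould, until it stands upright and completely clear of the lever; then press the red end of the lever smoothly all the way down to the bench with your fingertips, raising the heavy upper half of the plaster mould, and finish while holding it pressed down. Do not lift the chock or the lever, touch the mould or its stand, or let the raised half drop, and leave everything else where it stands.

Things in the scene. Friction and masses are not known exactly. Their poses are not given: they have to be found in the camera images.
- stand: Fixed mould stand, place and yaw vary. Origin on the bench below the lever's pin, z up; +y points along the lever to the mould, -y to the red end. Base plate 300 x 450 x 4 mm from y = -25 mm. White plaster lower half 260 x 240 mm, y = 140 to 380 mm, 82 mm high; upper half on it up to 163 mm. Blue fulcrum cheeks at x = +-54, y = -25 to 25 mm, 116 mm high.
- saddle (a point): Centre of the V saddle in which the lever's pin rests loosely, 100 mm above the bench on the stand's axis.
- flap: Upper mould half, the heavy flap: white plaster 260 x 240 x 72 mm, about 7 kg, with a dark steel strap and a steel lug at its front, hinged along its far edge. Origin by the lug at its front, on the parting plane, 86 mm above the bench when shut, about 40 mm higher when the lever's red end is fully down on the bench. It falls shut when the lever is let go.
- lever: Loose lever, wooden bar 34 x 12 mm. Origin on its cross pin, which rests in the saddle; its steel nose, 80 mm beyond, lies under the flap's lug. The long arm runs along -y (stand's -y), at first sloping up 0.2 rad, to a red plate ending 300 mm along the bar. Pressed, it turns about the pin, 0.54 rad in all. The flap's weight keeps the red end up; pressing takes 5 to 10 N.
- press_plate (a point): Centre of the top face of the red press plate (50 mm across x 60 x 12 mm), 270 mm along the bar from the pin, about 160 mm above the bench at first, about 15 mm when fully down, its edge then resting on the bench. It moves in an arc about the pin.
- chock: Loose yellow chock, 0.5 kg. Origin under the centre of its block (60 x 60 x 125 mm), which stands under the red end and stops it after some 15 mm. A steel foot 60 x 12 mm runs along its -y (stand's -y within 0.1 rad) to y = -170 mm with an upright post. Clear once the origin is 335 mm from the stand's along the stand's -y (75 mm of sliding; 120 leaves a gripper room).
- post (a point): Centre of the top of the chock's upright round dark wooden post, 24 mm in diameter, 112 mm above the bench, 125 mm from the chock's origin along its -y axis. Between the lever's end and the post there is about 75 mm of free space for fingers. Pushed low down it slides; pushed near its top the chock may tip.
- mug: White mug, 80 mm wide, 90 mm high, loose bystander; origin at the centre of its underside.
- wedge: Stepped wooden wedge 100 x 35 x 28 mm lying on the stand's base plate in front of the mould, loose bystander; origin at the centre of its underside.
- screwdriver: Orange-handled screwdriver lying on the bench, loose bystander.
- jar: Amber jar, 70 mm wide, 110 mm high, loose bystander; origin at the centre of its underside.
- mallet: Hammer with a wooden handle lying on the bench, loose bystander.
- bowl: Green mixing bowl, 120 mm wide, 70 mm high, loose bystander; origin at the centre of its underside.
There are look-alikes about, which are no part of the job. Of the things shaped like the chock, the yellow one is meant.

How it is judged:
By the outcome, as a careful person would: the job done as asked, in the order asked, and still so for the second after the job is handed in, while the arm keeps its last pose, push and grip.
It also fails if it takes over 48 s, if anything falls off the work surface, if the arm or the gripper's body presses on something with over 40 N, if the wrist force passes 120 N, or if a joint passes its speed limit or range.

## Robot

A 6-joint arm with a two-finger parallel gripper is mounted at the origin on the work surface. World frame = base frame: x ahead of the robot, y to its left, z up, the work surface at z = 0. Lengths are in m, angles in rad, forces in N, time in s.
With the tool pointing down it reaches from about 0.375 to 0.9 m from the base axis. Payload 3.1 kg.
Tool frame: the origin (TCP) lies between the finger pads; the fingertips stand robot.tip_extent ahead of it and the grasp point (between the pads) lies 3 mm ahead of it (robot.tip_extent is the distance from the TCP to the fingertips, in m); z points along the fingers, x is the direction in which the jaws open and shut, and the axes are right-handed (so a half turn about z gives the same grasp; the last joint's range is limited). The gripper opens to 87 mm and grips with 3 to 60 N. Pads are 19 mm wide; open, the fingers measure 117 mm over their backs; the gripper's body (75 mm by 190 mm) begins 51 mm behind the grasp point.
Start: joints at [-1.415, 0.527, 1.433, -0, 1.181, -0.178], TCP at [0.205, -0.59, 0.245] pointing down, gripper open.
Joint ranges: [-3.08, 3.08], [-0.75, 2.2], [0.22, 2.44], [-1.43, 4.57], [0, 2.65], [-2.85, 2.85]. Speed limits (rad/s): [2.79, 2.79, 3.14, 3.14, 3.14, 3.14].

## Interface

Orientations are given as a unit quaternion [x, y, z, w].
In Python, from rig import robot, cams gives the robot as it stands.
- The arm moves only by the tool carry_out, never from a script. Its argument "steps" is a list of rows, each a list of 3 entries, a list of its own where there are three numbers: the shift along the world's x, y, z in cm, then the turn about the world's z in degrees, then the closure, from 0 (fully open) to 1 (shut). In form: [[[dx, dy, dz], spin, fingers], ...]. A call has 1 to 10 rows; each row shifts and turns the pose as measured when the row begins; what a row does not reach is not made up. A row lasts 1/10 s, in which the tool goes at most 50 mm and 8.59 degrees, less where a joint would pass 70% of its speed; a pose out of reach is approached as far as the arm can. A call with a gripper value outside its range is refused whole. The fingers move at their own pace and stop on an object; "squeeze" is the grip in N (left out, the last holds). Time passes only in rows, so rows that do not move let the fingers close. It gives the time, the measured TCP pose, the force and the opening at its end, in the units of the state.
- robot.get_obs(): the state, without advancing time (a new reading comes with each control period).
- cams.camera(name): name is "side" or "top"; returns a dict with "pixels" (384x512x3 uint8, red, green, blue), "fx", "fy", "cx", "cy" (pixels), "k1" (the pictures are not rectified: a ray, as slopes to the right and down, at radius r is drawn at 1 + k1 r^2 times it, then the intrinsics apply), "eye" and "rotation" of the camera in the world. Camera axes: x right, y up, looking along -z (the intrinsics and any distortion apply to the point x, -y, -z); pixel columns grow to the right and rows downward; lengths in m; the calibration is good to about 2 mm. A picture is of the moment at which its call begins. There is no depth.
- robot.hand_in(): hands the job in, once; it reports no verdict.
The state is a dict: "time": time; "q": joint angles; "joint_velocities": joint speeds; "joint_torque": joint torques, N m; "position": TCP position; "tool_rot": TCP orientation; "ft_force": force on the tool from outside, world axes, zero at the start; "moment": the same for the moment, N m; "grip_width": finger opening in m.
Only numpy, scipy, OpenCV 4.12 (cv2) and the standard library are available. Lean on these libraries where they do the work, as an engineer would, in place of code of your own. Each camera call takes 0.05 s, during which the arm holds its last target. There are 200 camera calls.

## Working session

There is one attempt and no reset: what is moved stays moved. The work goes in short steps, Python scripts to look and compute and a tool call to move; the robot and the scene stay as the last step left them, time stands still between calls to the robot, and variables do not carry over. Pictures are saved under pics/ and viewed, about 8 in all and at most 12, crops included, and the job is handed in when it is done.

Besides the shell and the picture viewer there is one more tool, called as a command line: name --argument value ..., lists and objects as JSON in quotes. carry_out: Moves the arm, as the interface text tells. Its arguments: {"type":"object","properties":{"steps":{"type":"array"},"squeeze":{"type":"number"}},"required":["steps"]}

```bash
mkdir -p pics; ls; cat > h.py <<'E'
import numpy as np, cv2
from rig import robot, cams
def ray(c,u,v):
    k=c["k1"]; d=np.array([(u-c["cx"])/c["fx"],(v-c["cy"])/c["fy"]]); s=d.copy()
    for _ in range(30): s=d/(1+k*(s@s))
    return np.array(c["eye"]),np.array(c["rotation"])@np.array([s[0],-s[1],-1.])
def onz(c,u,v,z):
    e,d=ray(c,u,v); return e+d*(z-e[2])/d[2]
def two(c1,p1,c2,p2):
    e1,d1=ray(c1,*p1); e2,d2=ray(c2,*p2)
    t=np.linalg.lstsq(np.stack([d1,-d2],1),e2-e1,rcond=None)[0]
    a,b=e1+t[0]*d1,e2+t[1]*d2; return (a+b)/2,np.linalg.norm(a-b)
def proj(c,p):
    q=np.array(c["rotation"]).T@(np.array(p)-np.array(c["eye"])); s=np.array([q[0],-q[1]])/-q[2]
    s=s*(1+c["k1"]*(s@s)); return s*[c["fx"],c["fy"]]+[c["cx"],c["cy"]]
def snap(n,tag):
    c=cams.camera(n); cv2.imwrite(f"pics/{tag}.png",c["pixels"][:,:,::-1]); return c
E
python3 - <<'E'
from h import *
for n in("top","side"):
    c=snap(n,n+"0"); print(n,c["eye"],c["fx"],c["k1"],np.round(c["rotation"],2).tolist())
print(robot.tip_extent,robot.get_obs())
E
```

```text
pics
top [ 0.20309137 -0.00793847  1.39493216] 420.1279095146524 -0.03132254459215939 [-0.07, 0.08, 0.72, -0.69]
side [-0.22414763 -1.14712735  1.22090221] 474.28690399256203 0.039439857872694224 [0.41, -0.12, -0.25, 0.87]
0.022 {'time': 0.1, 'q': array([-1.41450359e+00,  5.28350813e-01,  1.43377692e+00, -3.61299167e-05,
        1.18139582e+00, -1.78483380e-01]), 'joint_velocities': array([ 0.00270445,  0.00107599, -0.00204836,  0.00044667, -0.00086967,
       -0.00136383]), 'joint_torque': array([-3.07801056e-04, -4.40985596e+01, -1.77150321e+01,  6.36008685e-02,
        5.34029771e-02, -4.54989049e-05]), 'position': array([ 0.2052793 , -0.58967173,  0.24368233]), 'tool_rot': array([ 8.15036647e-01, -5.79408605e-01, -6.87003032e-04, -6.78527447e-04]), 'ft_force': array([-0.09215791,  0.4449013 , -0.29054406]), 'moment': array([-0.04243467, -0.02384999,  0.02695989]), 'grip_width': 0.08730819947236085}
```

View pics/top0.png

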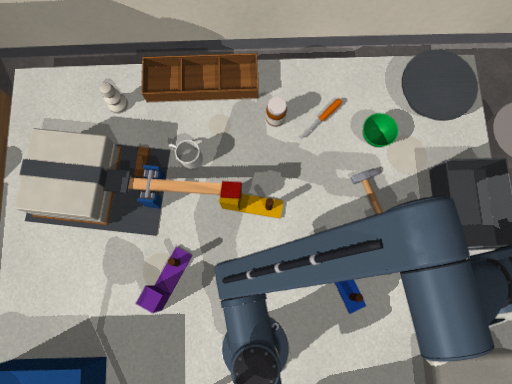

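View pics/side0.png

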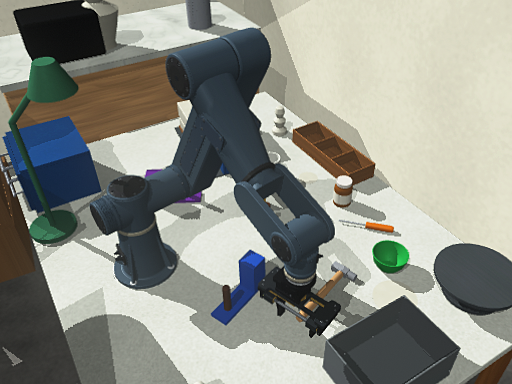

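```bash
sed -i 's/np.array(c\["rotation"\])/R.from_quat(c["rotation"]).as_matrix()/; 2a from scipy.spatial.transform import Rotation as R' h.py
sed -i 's/np.array(c\["rotation"\])/R.from_quat(c["rotation"]).as_matrix()/' h.py
python3 - <<'E'
from h import *
c=cams.camera("top")
hsv=cv2.cvtColor(c["pixels"],cv2.COLOR_RGB2HSV)
def blob(lo,hi,box):
    m=cv2.inRange(hsv,lo,hi); k=np.zeros_like(m); x0,y0,x1,y1=box; k[y0:y1,x0:x1]=m[y0:y1,x0:x1]
    n,l,s,ce=cv2.connectedComponentsWithStats(k); i=1+np.argmax(s[1:,4]); 
    pts=cv2.findContours((l==i).astype(np.uint8),0,1)[0][0]
    return ce[i],s[i],cv2.minAreaRect(pts)
red=blob((0,150,80),(6,255,255),(200,160,260,215)); red2=blob((172,120,60),(180,255,255),(200,160,260,215)) if 0 else None
yel=blob((18,150,80),(32,255,255),(200,170,300,230))
blu=blob((95,100,50),(125,255,255),(130,155,170,215))
wood=blob((8,60,120),(20,170,255),(165,165,222,210))
print(red,yel,blu,wood,sep="\n")
print("base",proj(c,[0,0,0]),"tcp",proj(c,[.205,-.59,.245]))
print("plate",onz(c,*red[0],.160)); print("yel corners",[onz(c,*p,.012)[:2].round(3).tolist() for p in cv2.boxPoints(yel[2])])
print("saddle~",onz(c,*blu[0],.112),"post",onz(c,269,203,.112),"wood",wood[2],onz(c,*wood[0],.13))
crop=cv2.resize(c["pixels"][130:235,110:300,::-1],None,fx=4.2,fy=4.2,interpolation=cv2.INTER_CUBIC); cv2.imwrite("pics/crop.png",crop)
E
```

```text
(array([230.56333333, 189.31666667]), array([221, 181,  20,  17, 300], dtype=int32), ((230.48056030273438, 189.31126403808594), (19.08775520324707, 15.656950950622559), 3.5763344764709473))
(array([252.72757848, 205.28699552]), array([219, 194,  64,  24, 892], dtype=int32), ((250.37838745117188, 203.72972106933594), (63.458003997802734, 18.083885192871094), 9.462323188781738))
(array([150.23076923, 201.78974359]), array([137, 194,  25,  14, 195], dtype=int32), ((149.0, 200.5), (13.0, 24.0), 90.0))
(array([192.84955752, 186.80825959]), array([165, 180,  57,  15, 678], dtype=int32), ((192.7937774658203, 186.7996063232422), (56.327598571777344, 12.101387977600098), 3.5763344764709473))
base [255.42512227 347.65179471] tcp [469.74203424 272.58310838]
plate [0.47867367 0.05776912 0.16      ]
yel corners [[0.451, 0.11], [0.512, 0.099], [0.469, -0.11], [0.409, -0.097]]
saddle~ [0.45856539 0.31107501 0.112     ] post [ 0.44161722 -0.05796184  0.112     ] wood ((192.7937774658203, 186.7996063232422), (56.327598571777344, 12.101387977600098), 3.5763344764709473) [0.49745063 0.17559523 0.13      ]
```

View pics/crop.png

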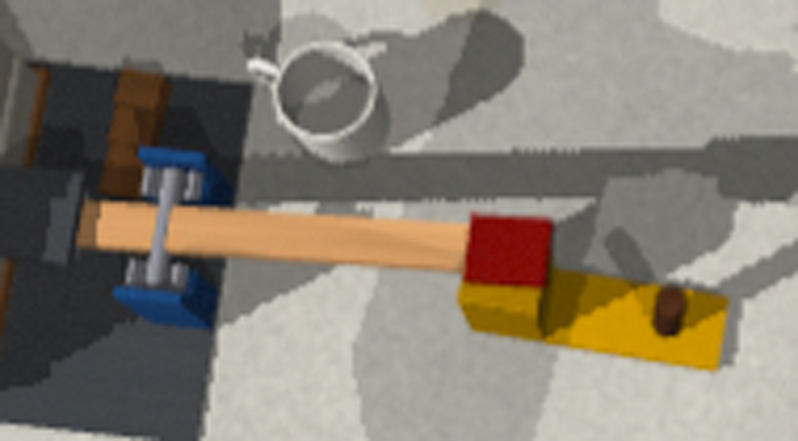

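```bash
python3 - <<'E'
from h import *
c=cams.camera("top")
pin=onz(c,148.8,183.6,.106); pl=onz(c,230.56,189.3,.160); po=onz(c,269.5,200,.112); pb=onz(c,269,207.5,.012)
d=pl-pin; print("pin",pin,"plate",pl,"horiz",np.hypot(*d[:2]),"dir",d[:2]/np.hypot(*d[:2]))
print("post top",po,"post base front",pb, "post from pin",np.hypot(*(po-pin)[:2]),(po-pin)[:2])
q=[onz(c,110+x/4.2,130+y/4.2,.012) for x,y in((725,297),(717,370))]; print("foot end",q,np.linalg.norm(q[0]-q[1]))
for n,p in dict(mallet=(363,176),handle=(378,210),cone=(150,186)).items(): print(n,onz(c,*p,.015))
E
```

```text
pin [0.5183906  0.31812152 0.106     ] plate [0.4787254  0.05777797 0.16      ] horiz 0.26334785385293275 dir [-0.15061904 -0.98859188]
post top [ 0.45104392 -0.05991816  0.112     ] post base front [ 0.44493554 -0.06121416  0.012     ] post from pin 0.38399162585610086 [-0.06734669 -0.37803967]
foot end [array([ 0.46636051, -0.10782982,  0.012     ]), array([ 0.40784156, -0.09861413,  0.012     ])] 0.059240156287107174
mallet [ 0.54135714 -0.38496529  0.015     ]
handle [ 0.4227675  -0.42477567  0.015     ]
cone [0.53217835 0.33692812 0.015     ]
```

carry_out --steps '[[[1,2,2],8,1],[[2,4,1],8,1],[[2,5,0],8,1],[[2,5,0],8,1],[[2,5,0],8,1],[[2,5,0],8,1],[[2,5,0],8,1],[[2,5,0],8,0.85],[[2,5,0],0,0.85],[[1,4,0],0,0.85]]' --squeeze 10

```text
time: 1.2
position: [0.3744, -0.1611, 0.2733]
tool_rot: [0.999, -0.042, 0.003, 0.002]
ft_force: [0.2, 0.5, 0.0]
grip_width: 0.0168
```

carry_out --steps '[[[2.5,4,0],-4,0.85],[[2.5,4,0],0,0.85],[[2,3,0],0,0.85],[[1.1,1.8,0],0,0.85],[[0,0,0],0,0.85],[[0,0,0],0,0.85]]'

```text
time: 1.8
position: [0.4571, -0.0217, 0.2737]
tool_rot: [0.997, -0.074, 0.003, 0.001]
ft_force: [0.4, -0.7, -0.7]
grip_width: 0.013
```

```bash
python3 - <<'E'
from h import *
o=robot.get_obs(); print(o["position"],o["grip_width"])
snap("top","t1"); snap("side","s1")
a=cv2.imread("pics/t1.png")[120:300,130:370]; b=cv2.imread("pics/s1.png")[90:300,170:450]
cv2.imwrite("pics/m1.png",np.vstack([cv2.resize(a,(400,300)),cv2.resize(b,(400,300))]))
E
```

```text
[ 0.4570715  -0.02166908  0.27372865] 0.013038554739827275
```

View pics/m1.png

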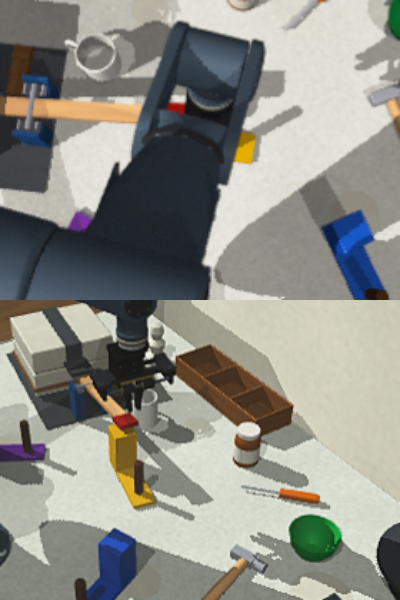

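The top view shows the arm over the lever. In the side view (lower half) the chock is upright with its post top at about crop (139,463), and the gripper's long side runs across the lever.

```bash
python3 - <<'E'
from h import *
s=cams.camera("side"); t=cams.camera("top")
print("post",two(t,(269.5,200),s,(267.3,204)), onz(s,267.3,204,.112)); print("proj",proj(s,[.451,-.06,.112]))
hsv=cv2.cvtColor(s["pixels"],cv2.COLOR_RGB2HSV); m=cv2.inRange(hsv,(0,150,60),(6,255,255)); m[:170]=0;m[200:]=0
ys,xs=np.nonzero(m); print("red",xs.mean(),ys.mean(),"pred",proj(s,[.4787,.0578,.16]), xs.min(),xs.max(),ys.min(),ys.max())
for p in([.455,-.033,.05],[.455,-.033,.12]): print(proj(s,p))
E
```

```text
post (array([ 0.45070262, -0.05965772,  0.10856111]), np.float64(0.002125115535671084)) [ 0.44753009 -0.06282696  0.112     ]
proj [267.70678822 203.22069879]
red 257.2704918032787 174.2295081967213 pred [257.16674097 173.06467759] 249 265 170 180
[264.79113549 211.47718587]
[264.67706762 196.98938875]
```

carry_out --steps '[[[-0.2,-1.1,0],-0.3,0.84],[[0,0,-4],0,0.84],[[0,0,-4],0,0.84],[[0,0,0],0,0.84],[[0,0,0],0,0.84]]'

```text
time: 2.5
position: [0.4557, -0.0414, 0.1945]
tool_rot: [0.997, -0.082, 0.006, 0.003]
ft_force: [0.2, -0.8, 1.2]
grip_width: 0.0142
```

carry_out --steps '[[[0,0.9,0],0.5,0.84],[[0,0,0],0,0.84],[[0,0,0],0,0.84]]'

```text
time: 2.8
position: [0.4577, -0.0333, 0.1983]
tool_rot: [0.997, -0.078, 0.01, 0.004]
ft_force: [0.6, 0.1, -0.3]
grip_width: 0.0138
```

carry_out --steps '[[[-0.2,0,-3],0,0.84],[[0,0,-3],0,0.84],[[0,0,-2],0,0.84],[[0,0,0],0,0.84],[[0,0,0],0,0.84]]'

```text
time: 3.3
position: [0.4614, -0.0339, 0.1224]
tool_rot: [0.997, -0.076, 0.018, 0.006]
ft_force: [-0.7, -0.2, 1.0]
grip_width: 0.014
```

carry_out --steps '[[[-0.6,0,-2.5],0,0.84],[[-0.2,0,-2.3],0,0.84]]'

```text
time: 3.5
position: [0.4582, -0.0351, 0.0784]
tool_rot: [0.997, -0.076, 0.025, 0.008]
ft_force: [-0.1, 0.3, 0.6]
grip_width: 0.0137
```

carry_out --steps '[[[-0.4,-0.4,-0.2],-0.3,0.84],[[-0.2,-0.8,0],0,0.84],[[-0.15,-1,0],0,0.84],[[-0.15,-1,0],0,0.84]]'

```text
time: 3.9
position: [0.4496, -0.0681, 0.079]
tool_rot: [0.997, -0.078, 0.026, 0.008]
ft_force: [-0.4, 2.5, -1.0]
grip_width: 0.0142
```

carry_out --steps '[[[-0.15,-1,-0.2],0,0.84],[[-0.15,-1,-0.1],0,0.84],[[-0.15,-1,0],0,0.84],[[-0.15,-1,0],0,0.84]]'

```text
time: 4.3
position: [0.4439, -0.1122, 0.0787]
tool_rot: [0.996, -0.079, 0.028, 0.008]
ft_force: [0.6, 1.6, -1.8]
grip_width: 0.0133
```

```bash
python3 - <<'E'
from h import *
o=robot.get_obs(); print(o["position"],o["ft_force"])
snap("top","t2"); snap("side","s2")
a=cv2.imread("pics/t2.png")[120:300,130:370]; b=cv2.imread("pics/s2.png")[120:300,170:410]
cv2.imwrite("pics/m2.png",np.vstack([cv2.resize(a,(400,300)),cv2.resize(b,(400,300))]))
E
```

```text
[ 0.44388016 -0.11215785  0.07870863] [ 0.55653576  1.59306068 -1.76075664]
```

View pics/m2.png

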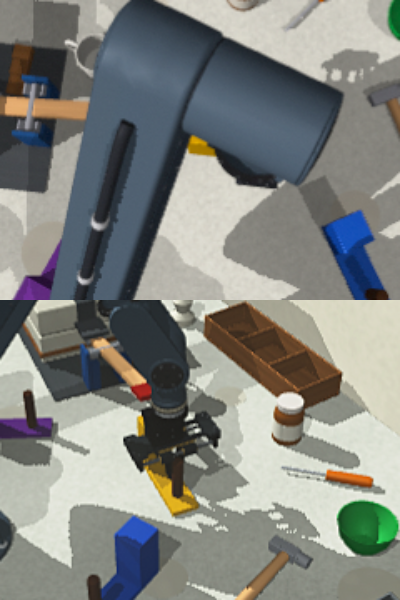

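The chock is upright and sliding, with its foot flat (lower half, around (175,490)) and the post against the fingers.

carry_out --steps '[[[-0.15,-1,-0.2],0,0.84],[[-0.15,-1,-0.1],0,0.84],[[-0.15,-1,0],0,0.84],[[-0.15,-1,0],0,0.84],[[-0.1,-0.5,0],0,0.84],[[0,0,0],0,0.84]]'

```text
time: 5.0
position: [0.4356, -0.1584, 0.0762]
tool_rot: [0.996, -0.08, 0.027, 0.006]
ft_force: [0.9, 1.6, 2.5]
grip_width: 0.0141
```

carry_out --steps '[[[0.1,0.8,0],0,0.84],[[0,0,1],0,0.9],[[0,0,4],0,1],[[0,0,5],0,1],[[0,0,5],0,1],[[0,0,3],0,1],[[0,0,0],0,1]]'

```text
time: 5.7
position: [0.4367, -0.1496, 0.2648]
tool_rot: [0.996, -0.078, 0.029, 0.009]
ft_force: [1.1, 0.1, -0.3]
grip_width: 0.0001
```

```bash
python3 - <<'E'
from h import *
o=robot.get_obs(); print(o["position"],o["tool_rot"],o["ft_force"])
snap("top","t3"); s=snap("side","s3")
a=cv2.imread("pics/t3.png")[120:300,130:370]; b=cv2.imread("pics/s3.png")[120:300,170:410]
cv2.imwrite("pics/m3.png",np.vstack([cv2.resize(a,(400,300)),cv2.resize(b,(400,300))]))
E
```

```text
[ 0.43674158 -0.14964855  0.26483339] [ 0.99649325 -0.07811461  0.02858982  0.00905137] [ 1.13439239  0.14385723 -0.30930497]
```

View pics/m3.png

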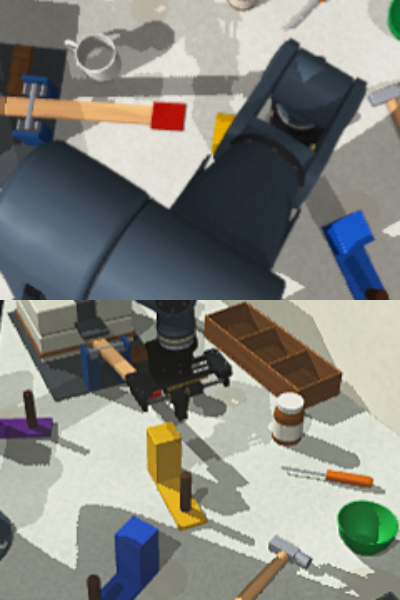

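carry_out --steps '[[[0.6,3,0],0,1],[[1,5,0],0,1],[[1,5,0],0,1],[[0.8,4,0],0,1],[[0.4,2,0],0,1],[[0,0,0],0,1],[[0,0,0],0,1]]'

```text
time: 6.5
position: [0.4659, 0.0483, 0.249]
tool_rot: [0.997, -0.079, 0.013, 0.007]
ft_force: [-0.3, 0.5, -0.4]
grip_width: 0.0004
```

```bash
python3 - <<'E'
from h import *
o=robot.get_obs(); print(o["position"],o["tool_rot"],o["ft_force"])
s=snap("side","s4"); p=onz(s,281.6,225,.112); print("post",p, p[:2]-[.451,-.06])
pin=np.array([.5184,.3181]); d=np.array([-.151,-.989]); print("chock origin along -y:",(p[:2]-pin)@d-.125)
E
```

```text
[0.46593209 0.04830374 0.24895462] [ 0.99675115 -0.07920601  0.01286531  0.00693054] [-0.30810472  0.53882418 -0.42534651]
post [ 0.43132341 -0.18045807  0.112     ] [-0.01967659 -0.12045807]
chock origin along -y: 0.38122249689473864
```

carry_out --steps '[[[1.4,0.8,-1.5],0,1],[[0.2,0.2,-1.5],0,1],[[0,0,-0.8],0,1],[[0,0,0],0,1]]'

```text
time: 6.95
position: [0.481, 0.0534, 0.208]
tool_rot: [0.996, -0.083, 0.011, 0.008]
ft_force: [-0.3, 0.1, -0.6]
grip_width: 0.0006
```

carry_out --steps '[[[-0.2,0.4,-1],0,1],[[-0.1,0,-0.8],0,1],[[0,0,-0.6],0,1],[[0,0,-0.5],0,1]]'

```text
time: 7.35
position: [0.4782, 0.0551, 0.1786]
tool_rot: [0.996, -0.084, 0.012, 0.009]
ft_force: [-2.1, -3.5, 7.9]
grip_width: 0.0004
```

carry_out --steps '[[[0,-0.2,-1],0,1],[[0,-0.15,-1],0,1],[[0,-0.1,-1],0,1],[[0,-0.1,-1],0,1]]'

```text
time: 7.75
position: [0.4779, 0.0496, 0.1404]
tool_rot: [0.996, -0.084, 0.013, 0.009]
ft_force: [-1.6, 2.1, 8.3]
grip_width: 0.0004
```

carry_out --steps '[[[0,0,-1],0,1],[[0,0.05,-1],0,1],[[0,0.1,-1],0,1],[[0,0.15,-1],0,1],[[0,0.2,-1],0,1]]'

```text
time: 8.25
position: [0.4781, 0.0512, 0.0925]
tool_rot: [0.997, -0.08, 0.015, 0.012]
ft_force: [-2.5, -5.3, 8.8]
grip_width: 0.0005
```

carry_out --steps '[[[0,0.05,-1],0,1],[[0,0.15,-1],0,1],[[0,0.2,-1],0,1],[[0,0.2,-1],0,1]]'

```text
time: 8.65
position: [0.4791, 0.0576, 0.0545]
tool_rot: [0.996, -0.081, 0.017, 0.012]
ft_force: [-1.0, 1.6, 10.0]
grip_width: 0.0006
```

```bash
python3 - <<'E'
from h import *
o=robot.get_obs(); print(o["position"],o["ft_force"])
snap("side","s5"); snap("top","t5")
a=cv2.imread("pics/t5.png")[120:300,10:310]; b=cv2.imread("pics/s5.png")[60:260,150:400]
cv2.imwrite("pics/m5.png",np.vstack([cv2.resize(a,(450,270)),cv2.resize(b,(450,330))]))
E
```

```text
[0.47905738 0.05763068 0.05446475] [-0.98711309  1.62801041  9.95040704]
```

View pics/m5.png

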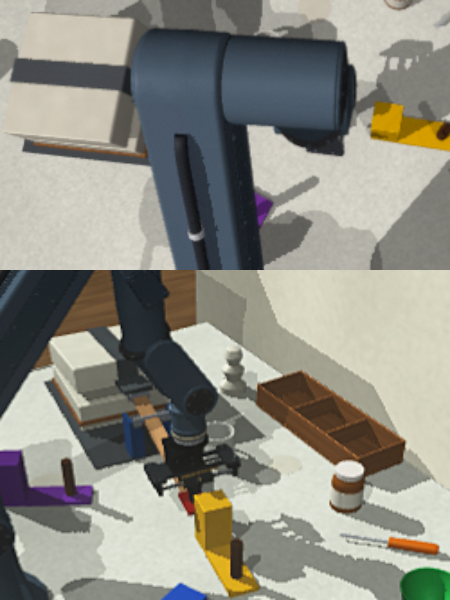

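The flap's front is visibly raised and the red plate is nearly down under the fingertips. The chock stands upright and clear, and the mug is untouched.

carry_out --steps '[[[0,0.2,-0.8],0,1],[[0,0.2,-0.7],0,1],[[0,0.1,-0.6],0,1]]'

```text
time: 9.05
position: [0.4796, 0.0609, 0.043]
tool_rot: [0.997, -0.079, 0.02, 0.014]
ft_force: [-15.3, -6.9, 89.4]
grip_width: 0.0005
```

carry_out --steps '[[[0,0,-0.15],0,1]]'

```text
time: 9.15
position: [0.4794, 0.0605, 0.0451]
tool_rot: [0.997, -0.078, 0.022, 0.015]
ft_force: [-1.6, -0.9, 3.7]
grip_width: 0.0005
```

carry_out --steps '[[[0,0,-0.3],0,1]]'

```text
time: 9.25
position: [0.4794, 0.0606, 0.0445]
tool_rot: [0.997, -0.078, 0.023, 0.015]
ft_force: [-3.1, 2.3, 18.0]
grip_width: 0.0005
```

carry_out --steps '[[[0,0,-0.3],0,1]]'

```text
time: 9.35
position: [0.4794, 0.0607, 0.0441]
tool_rot: [0.997, -0.078, 0.024, 0.015]
ft_force: [-5.5, 0.8, 30.9]
grip_width: 0.0005
```

```bash
python3 - <<'E'
from h import *
o=robot.get_obs(); print(o["position"],o["ft_force"])
s=snap("side","s6"); pin=np.array([.5184,.3181]); d=np.array([-.151,-.989]); n=np.array([.989,-.151])
im=s["pixels"][:,:,::-1].copy()
cv2.imwrite("pics/m6.png",cv2.resize(im[120:240,190:310],None,fx=5,fy=5,interpolation=cv2.INTER_CUBIC))
for a in(-.34,-.31,-.28,-.25):
    for x in(-.025,.025):
        for v in (.006,-.006):
            P=pin+d*(.3*np.cos(a)+v*-np.sin(a))+n*x; q=proj(s,[*P,.1+.3*np.sin(a)+v*np.cos(a)]); print(a,x,v,((q-[190,120])*5).round(0),end="; ")
    print()
E
```

```text
[0.47938926 0.06065186 0.04407966] [-5.48416982  0.8465422  30.85477651]
-0.34 -0.025 0.006 [320. 448.]; -0.34 -0.025 -0.006 [318. 456.]; -0.34 0.025 0.006 [379. 431.]; -0.34 0.025 -0.006 [377. 439.]; 
-0.31 -0.025 0.006 [321. 442.]; -0.31 -0.025 -0.006 [319. 450.]; -0.31 0.025 0.006 [381. 425.]; -0.31 0.025 -0.006 [379. 433.]; 
-0.28 -0.025 0.006 [322. 436.]; -0.28 -0.025 -0.006 [320. 444.]; -0.28 0.025 0.006 [382. 419.]; -0.28 0.025 -0.006 [380. 427.]; 
-0.25 -0.025 0.006 [323. 429.]; -0.25 -0.025 -0.006 [321. 438.]; -0.25 0.025 0.006 [383. 412.]; -0.25 0.025 -0.006 [382. 421.];
```

View pics/m6.png

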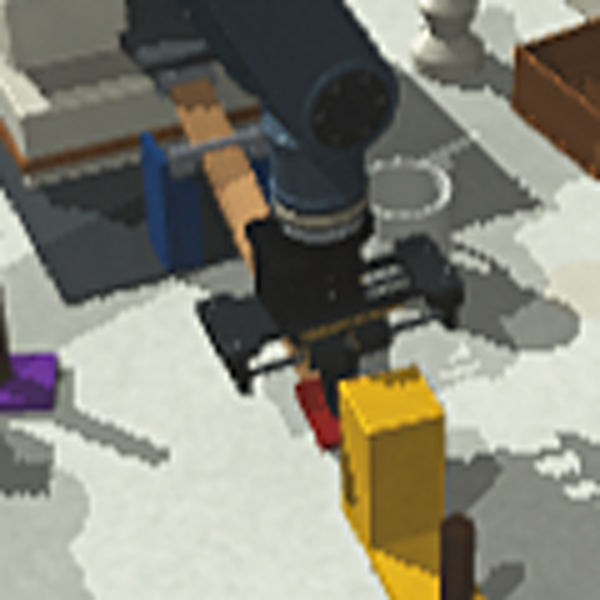

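```bash
python3 - <<'E'
from h import *
for _ in range(3): cams.camera("side")
o=robot.get_obs(); print(o["time"],o["position"],o["ft_force"],np.abs(o["joint_velocities"]).max())
print(robot.hand_in())
E
```

```text
9.55 [0.47937059 0.06065688 0.04415728] [-4.50378779  0.896629   27.32872895] 0.0029601344362437717
the job is handed in; nothing more can be done
None
```

I pushed the yellow chock straight out by its post, then pressed the red end of the lever down to the bench. I handed the job in at 9.55 s with the fingertips still holding it down.

- **Chock:** it slid about 120 mm and stands upright. Its origin measured about 381 mm from the stand's along the stand's -y, against the 335 mm needed.
- **Lever:** it stopped hard, and the hold was steady at about 27 N, with the arm still. The flap showed as raised in the pictures. The other things in view looked undisturbed.

**Checks that were not clean:**
- **Force spike:** on first reaching the bottom, the wrist force rose to about 89 N (limit 120 N), so I eased it off straight away. During that, the reading fell to about 4 N and the fingertips rose about 2 mm before I pressed again.
- **Lever angle:** from the fingertip height I estimate about -0.325 rad, against the nominal -0.34. This fits the plate's edge resting on the bench, given the 2 mm calibration.
- **Tool tilt:** the tool had drifted about 3° from vertical.

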